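Sort the spare snap caps and snap-close the storage canister

ROBOT

A 6-joint arm with a two-finger parallel gripper is mounted at the origin on the work surface. World frame = base frame: x ahead of the robot, y to its left, z up, the work surface at z = 0. Lengths are in mm, angles in rad, forces in N, time in s.
With the tool pointing down it reaches from about 300 to 875 mm from the base axis. Payload 4.2 kg.
Tool frame: the origin (TCP) lies on the centre line of the jaws, within the pads' length; the fingertips stand 19 mm ahead of it and the grasp point (between the pads) is the TCP (ctrl.finger_overhang is the distance from the TCP to the fingertips, in mm); z points along the fingers, y is the line along which they close (so a half turn about z gives the same grasp; the last joint's range is limited). The gripper opens to 85 mm and grips with 20 to 120 N. Pads are 22 mm wide; open, the fingers measure 114 mm over their backs; the gripper's body (76 mm by 85 mm) begins 54 mm behind the grasp point. The pads swing forward as they close: fully open they stand 13 mm farther back than shut.
Start: joints at [-1.188, 0.32, 1.565, -0, 1.257, -0.02], TCP at [225.402, -528.995, 225.138] pointing down, gripper open.
Joint ranges: [-3.11, 3.11], [-0.84, 2.01], [0.21, 2.61], [-1.34, 4.49], [0.05, 2.63], [-2.56, 2.56]. Speed limits (rad/s): [2.57, 2.57, 3.14, 3.14, 3.14, 3.14].

INTERFACE

Orientations are given as a 3x3 rotation matrix whose columns are the frame's x, y, z axes.
In Python, from workcell import ctrl gives the robot as it stands.
- The arm moves only by the tool drive_tool, never from a script. Its argument "motion" is a list of rows, each an object with "slide": the shift along the tool's x, y, z in mm, a list of three; "rotation": the turn, a rotation vector about the tool's x, y, z in degrees, a list of three. A call has 1 to 8 rows; each row is the pose to reach, as a shift and turn from the pose commanded when the call began, along the tool's axes at that moment; what a row does not reach only later rows make up. A row lasts 1/8 s, in which the tool goes at most 62.5 mm and 10.7 degrees, less where a joint would pass 70% of its speed; a pose out of reach is approached as far as the arm can. A call with a gripper value outside its range is refused whole. "gripper" is the opening, from 0 (shut) to 1 (fully open), set as the call begins (left out, the last holds). The fingers move at their own pace and stop on an object; "newtons" is the grip in N (left out, the last holds). Time passes only in rows, so rows that repeat a pose let the fingers close. It gives the time, the measured TCP pose, the force, the opening and the grip force at its end, in the units of the state.
- ctrl.observe(): the state, without advancing time (a new reading comes with each control period).
- ctrl.camera(name): name is "scene" or "top" or "wrist"; returns the picture (400x640x3 uint8, red, green, blue); there is no depth.
- ctrl.calibration(name): a dict with "fx", "fy", "cx", "cy" (pixels), "world_from_camera" (4x4, takes a point from camera to world coordinates). Camera axes: x right, y up, looking along -z (the intrinsics and any distortion apply to the point x, -y, -z); pixel columns grow to the right and rows downward; lengths in mm; the calibration is good to about 2 mm. The wrist camera is an equidistant fisheye: a pixel r from the principal point sees the ray r / f radians off the axis. A picture is of the moment at which its call begins: read the wrist's pose just before it. calibration takes no time and is no camera call; for the wrist camera it gives the pose at the moment of the call.
- ctrl.hand_in(): hands the job in; it is judged then, once.
The state is a dict: "t": time; "joint_pos": joint angles; "dq": joint speeds; "joint_efforts": joint torques, N m; "ee_pos": TCP position; "eef_rot": TCP orientation; "ft_force": force on the tool from outside, world axes, zero at the start; "torque": the same for the moment, N m; "finger_gap": finger opening in mm; "grip_force": force on a finger pad.
Only numpy, scipy, OpenCV 4.12 (cv2) and the standard library are available. Lean on these libraries where they do the work, as an engineer would, in place of code of your own. Each camera call takes 0.05 s, during which the arm holds its last target. There are 200 camera calls.

TASK

Three black snap caps, alike but for their diameter, lie loose on the packing bench. First stand the smallest and the largest one, top up, in the rows of the cap tray that match their size (small in the narrow row, large in the wide row). Then press the middle-sized cap straight down onto the neck of the open canister until it clicks, keep pressing after the click until its sealing ring is squeezed fully down, and finish like that, with the gripper still holding the cap pressed down; leave the other things on the bench where they are.

Things in the scene. Friction and masses are not known exactly. Their poses are not given: they have to be found in the camera images.
- cap_small: Loose black ribbed plastic cap, 36 mm in diameter, 30 mm high, mass about 17 g, standing mouth down (closed top up) on the bench. Origin at the centre of its underside (the rim), z up towards the closed top.
- cap_medium: Loose black ribbed plastic snap cap, 48 mm in diameter, 30 mm high, about 30 g, mouth down on the bench; the one that fits the canister. Bore 41 mm, 26 mm deep, with an inward lip of 36 mm inside diameter over the lowest 3 mm. Origin at the centre of its underside (the rim), z up towards the closed top.
- cap_large: Loose black ribbed plastic cap, 60 mm in diameter, 30 mm high, about 47 g, mouth down on the bench. Origin at the centre of its underside (the rim), z up towards the closed top.
- tray: Fixed grey cap tray, 210 mm along x, 127 mm along y, floor 4 mm thick, walls 5 mm thick and 12 mm high over the bench. Two rows run along its x, each 200 mm long inside: the narrow one (44 mm wide) on its -y side, the wide one (68 mm) on its +y side. A matching cap stands near the +x end of each row; the rest is free. Origin at the centre of its underside.
- narrow_row (a point): Centre of the narrow row (44 mm wide), on its floor; x along the row, z up.
- wide_row (a point): Centre of the wide row (68 mm wide), on its floor; x along the row, z up.
- canister: Open steel canister, 74 mm in diameter, fixed in a 130 x 130 x 12 mm plywood holder with four pins (42 mm high); origin at the centre of the holder's underside. Its steel shoulder ends 72 mm above the bench; above it a smooth white neck, 33 mm in diameter, bevelled over its last 4 mm to 25 mm, its top 110.5 mm above the bench.
- catches (a point): On the canister's axis, 97.5 mm above the bench, level with four sprung round catches that stick out 3 mm from the neck, evenly spaced. A cap pushed down (any yaw) meets them with its underside about 101 mm above the bench; they resist with about 10 N, then the force drops (the click) and they draw the lip below them with some 10 N and hold the cap on.
- canister_home (a point): On the canister's axis, 86 mm above the bench: where the origin (underside centre) of the cap is when it is pressed fully home.
- seal (a joint): Travel of the black rubber-faced sprung sealing ring (49 mm in diameter) around the foot of the neck: 0 when up (its top 90 mm above the bench), 0.004 m when pressed fully down against its stop. Its spring takes about 3 N to start and 9 N to hold fully down; it pushes the cap back up by about 4 mm when the push ends.
- row_cap_small: Small cap (36 mm) already standing in the narrow row, 70 mm from the row's centre towards +x; leave it. Origin at the centre of its underside.
- row_cap_large: Large cap (60 mm) already standing in the wide row, 65 mm from the row's centre towards +x; leave it. Origin at the centre of its underside.
- full_canister: Loose closed steel canister, 74 mm in diameter, 104 mm high with its cap, at the back right; leave it.
- sauce_jar: Loose glass jar, 66 mm in diameter, 95 mm high, at the back; leave it.
- carton: Loose small cardboard carton, 70 x 100 x 60 mm, at the right; leave it.
- label_roll: Loose roll of paper labels, 60 mm in diameter, 30 mm high, near the robot; leave it.
- marker: Loose marker pen, 130 mm long, 13 mm thick, lying behind the caps; leave it.
Mind the look-alikes: they are no part of the job. What is shaped like the cap_medium but blue or purple is not meant.

How it is judged (in metres and radians):
On the way:
1. the small cap stands in the narrow row and the large cap in the wide row (y of cap_small in the frame of narrow_row between -0.008 and 0.008 m and x of cap_small in the frame of narrow_row between -0.088 and 0.088 m and z of cap_small in the frame of narrow_row between -0.004 and 0.004 m and angle between each of cap_small, cap_large's own z axis and vertical below 0.12 rad and linear speed of each of cap_small, cap_large below 0.03 m/s and y of cap_large in the frame of wide_row between -0.008 and 0.008 m and x of cap_large in the frame of wide_row between -0.076 and 0.076 m and z of cap_large in the frame of wide_row between -0.004 and 0.004 m), for 0.2 s.
At the end, for the whole second after the job is handed in: Small and large cap stand still, upright (7 deg), on the floors of their rows, within 8 mm of the centre lines. Medium cap is on the neck, within 4 mm and 4.5 deg, within 1.5 mm of home height, sealing ring down at least 2.8 of 4 mm, over 4 N on the canister, fingers on the cap with over 3 N (all of step 1 and horizontal distance between cap_medium and canister_home below 0.004 m and angle between cap_medium's own z axis and vertical below 0.08 rad and z of cap_medium in the frame of canister_home below 0.0015 m and value of joint seal above 0.0028 m and contact force between cap_medium and canister above 4 N and contact force between the fingers and cap_medium above 3 N); the arm keeps its last pose, push and grip.
It fails at once if a thing to be left alone is moved by more than 30 mm or tipped over (distance of any of row_cap_small, row_cap_large, full_canister, sauce_jar, carton, label_roll, marker from where it was at the start of the episode above 0.03 m or angle between any of row_cap_small, row_cap_large, full_canister, sauce_jar, carton, label_roll's own z axis and vertical above 0.5 rad).
It also fails if it takes over 56 s, if anything falls off the work surface, if the arm or the gripper's body presses on something with over 40 N, if the wrist force passes 120 N, or if a joint passes its speed limit or range.

## Working session

There is one attempt and no reset: what is moved stays moved. The work goes in short steps, Python scripts to look and compute and a tool call to move; the robot and the scene stay as the last step left them, time stands still between calls to the robot, and variables do not carry over. Pictures are saved under pics/ and viewed, at most 10 in all, crops included, and the job is handed in when it is done.

Besides the shell and the picture viewer there is one more tool, called after ">>>" as a command line: name --argument value ..., lists and objects as JSON in quotes. drive_tool: Moves the arm, as the interface text tells. Its arguments: {"type":"object","properties":{"motion":{"type":"array"},"gripper":{"type":"number"},"newtons":{"type":"number"}},"required":["motion"]}

```bash
mkdir -p pics; cat > h.py <<'E'
import numpy as np, cv2
from workcell import ctrl
def pix2plane(c,u,v,z):
    T=np.array(c["world_from_camera"]);d=np.array([(u-c["cx"])/c["fx"],-(v-c["cy"])/c["fy"],-1.])
    d=T[:3,:3]@d;o=T[:3,3];return o+d*(z-o[2])/d[2]
def proj(c,p):
    T=np.array(c["world_from_camera"]);q=T[:3,:3].T@(np.array(p)-T[:3,3])
    return c["cx"]+c["fx"]*q[0]/-q[2], c["cy"]-c["fy"]*q[1]/-q[2]
def save(n,im): cv2.imwrite(f"pics/{n}.png",cv2.cvtColor(im,cv2.COLOR_RGB2BGR))
E
python3 - <<'E'
from h import *
for n in("top","scene"):
    im=ctrl.camera(n);save(n+"0",im);c=ctrl.calibration(n);print(n,{k:(np.round(v,3).tolist()) for k,v in c.items()})
s=ctrl.observe();print(s["t"],s["ee_pos"],np.round(s["eef_rot"],3).tolist(),s["finger_gap"],s["ft_force"])
E
```

```text
top {'fx': 476.776, 'fy': 476.776, 'cx': 324.449, 'cy': 196.745, 'world_from_camera': [[-0.044, 0.979, -0.201, 286.444], [-0.999, -0.043, 0.01, -36.248], [0.002, 0.201, 0.98, 1380.013], [0.0, 0.0, 0.0, 1.0]]}
scene {'fx': 401.257, 'fy': 401.257, 'cx': 315.836, 'cy': 192.431, 'world_from_camera': [[-0.356, -0.604, 0.713, 1270.853], [0.935, -0.224, 0.277, 219.373], [-0.008, 0.765, 0.644, 720.121], [0.0, 0.0, 0.0, 1.0]]}
0.1 [ 225.23219022 -528.57939095  224.3628652 ] [[0.92, 0.392, -0.001], [0.392, -0.92, 0.001], [0.0, -0.002, -1.0]] 85.26408081750174 [ 0.20426571 -0.25206436  0.84737726]
```

View pics/top0.png

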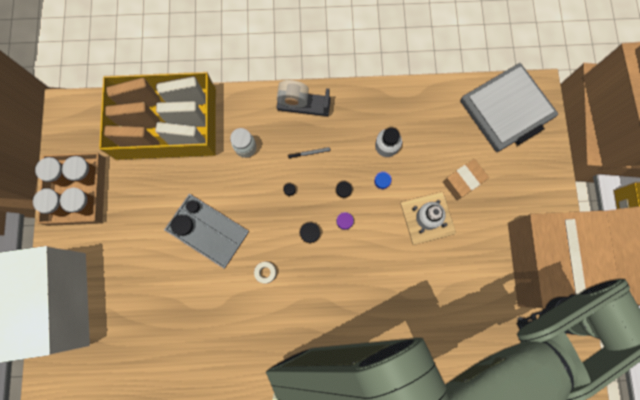

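View pics/scene0.png

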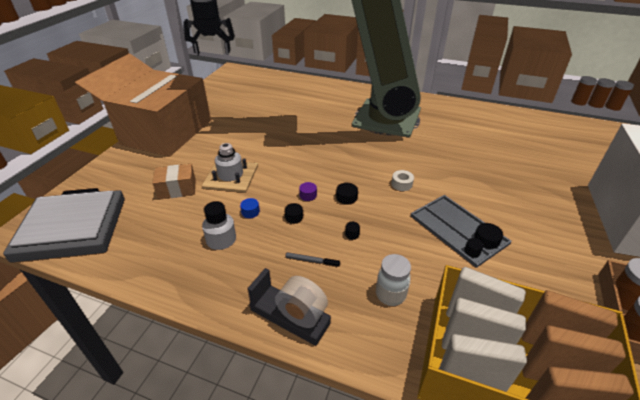

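Top view: three black caps stand at (290,189), (344,189) and (310,232). By size these are small, medium and large. The blue one at (383,180) and the purple one at (345,220) are look-alikes. The tray is centred near (207,230), with its +x end at the left where the row caps are, (193,206) and (182,224). The canister is at (432,214), the marker at (309,152) and the roll at (265,272). The scene view agrees with this.

```bash
python3 - <<'E'
from h import *
c=ctrl.calibration("top");cs=ctrl.calibration("scene")
im=cv2.imread("pics/top0.png");sc=cv2.imread("pics/scene0.png")
def blobs(im,box,lo,hi,amin):
    x0,y0,x1,y1=box;m=cv2.inRange(im,lo,hi);z=np.zeros_like(m);z[y0:y1,x0:x1]=m[y0:y1,x0:x1]
    n,l,st,ce=cv2.connectedComponentsWithStats(z);return [(ce[i],st[i]) for i in range(1,n) if st[i][4]>amin],z
for nm,I,cc,box in(("top",im,c,(270,170,365,250)),("scene",sc,cs,(280,170,370,245))):
    b,_=blobs(I,box,(0,0,0),(55,55,55),30)
    for ce,st in b:
        p=pix2plane(cc,*ce,17);w=np.linalg.norm(pix2plane(cc,st[0],ce[1],17)-pix2plane(cc,st[0]+st[2],ce[1],17))
        print(nm,ce.round(1),st,p.round(1),"width",w.round(1))
# tray: grey/dark incl caps
hsv=cv2.cvtColor(im,cv2.COLOR_BGR2HSV)
m=np.zeros(im.shape[:2],np.uint8);m[185:275,155:258]=((hsv[...,1]<60)&(hsv[...,2]<170))[185:275,155:258]*255
k,_=cv2.findContours(m,0,1);k=max(k,key=cv2.contourArea)
P=np.array([pix2plane(c,*q[0],10)[:2] for q in k],np.float32);R=cv2.minAreaRect(P);print("tray",R,cv2.boxPoints(R).round(0).tolist())
b,_=blobs(im,(160,190,210,242),(0,0,0),(45,45,45),30)
for ce,st in b: print("rowcap",ce,st,pix2plane(c,*ce,20).round(1))
# canister: blob of base
m=np.zeros(im.shape[:2],np.uint8);
up=lambda I,x0,y0,x1,y1,s:cv2.resize(I[y0:y1,x0:x1],None,fx=s,fy=s,interpolation=cv2.INTER_CUBIC)
A=up(im,160,165,360,275,4);cv2.imwrite("pics/cropA.png",A)
B=np.hstack([up(im,395,180,465,250,5),up(sc,195,135,265,205,5)]);cv2.imwrite("pics/cropB.png",B)
E
```

```text
top [343.5 189.1] [337 182  15  15 171] [ 586.3 -107.6   17. ] width 43.9
top [289.3 189.2] [284 184  11  11  95] [593.1  51.1  17. ] width 32.2
top [309.7 232.3] [301 223  19  19 276] [463.8  -3.8  17. ] width 54.6
scene [346.3 193.3] [335 183  23  21 386] [467.1  -3.9  17. ] width 62.3
scene [293.3 213.2] [284 204  19  20 303] [ 590.  -107.4   17. ] width 48.8
scene [351.7 230.4] [344 222  15  18 210] [596.7  50.8  17. ] width 36.6
tray ((484.25042724609375, 295.373291015625), (210.74740600585938, 127.00891876220703), 55.62789535522461) [[372.0, 244.0], [477.0, 173.0], [596.0, 346.0], [491.0, 418.0]]
rowcap [193.34939759 206.1686747 ] [187 202  13  10  83] [554.3 330.2  20. ]
rowcap [188.55072464 226.31884058] [181 217  12  18  69] [495.9 343.3  20. ]
```

View pics/cropA.png

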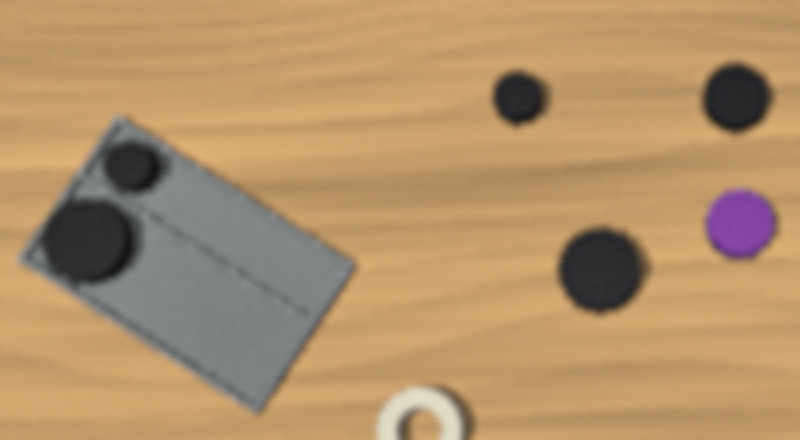

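View pics/cropB.png

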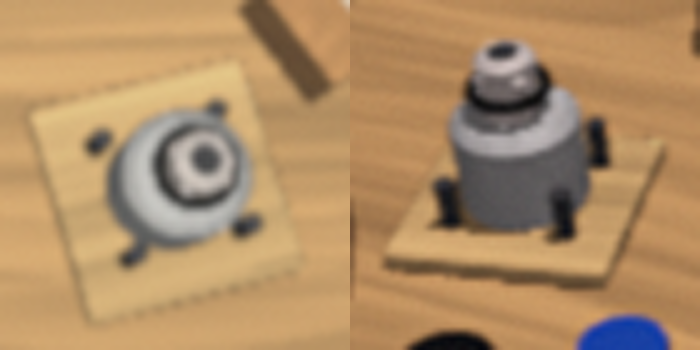

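The crops confirm the sizes: the scene view gives widths of 37, 49 and 62 mm for the small, medium and large caps. The tray rectangle measures 210.7 × 127 mm against a nominal 210 × 127, and its +x end is at the row caps. The neck top is at about (436,212) in the top view and (225.6,145) in the scene view. I'm moving above the small cap, with the jaws along the tray's x.

>>> drive_tool --motion '[{"slide":[570,-390,25],"rotation":[0,0,-122.5]},{"slide":[570,-390,25],"rotation":[0,0,-122.5]},{"slide":[570,-390,25],"rotation":[0,0,-122.5]},{"slide":[570,-390,25],"rotation":[0,0,-122.5]},{"slide":[570,-390,25],"rotation":[0,0,-122.5]},{"slide":[570,-390,25],"rotation":[0,0,-122.5]},{"slide":[570,-390,25],"rotation":[0,0,-122.5]},{"slide":[570,-390,25],"rotation":[0,0,-122.5]}]'

```text
t: 1.1
ee_pos: [494.8, -105.9, 206.8]
eef_rot: [[-0.332, 0.943, -0.0], [0.943, 0.332, -0.0], [-0.0, -0.0, -1.0]]
ft_force: [1.2, -0.2, 0.8]
finger_gap: 85.3
grip_force: 0.0
```

```bash
cat >> h.py <<'E'
def shift(x,y,z,yaw):   # tool-frame shift to world TCP x,y,z with tool x axis at yaw deg, tool down
    s=ctrl.observe();R=np.array(s["eef_rot"]);d=R.T@(np.array([x,y,z])-s["ee_pos"])
    a=np.radians(yaw);G=np.array([[np.cos(a),np.sin(a),0],[np.sin(a),-np.cos(a),0],[0,0,-1]])
    r=np.degrees(cv2.Rodrigues(R.T@G)[0].ravel());print("t",round(s["t"],2),"at",np.round(s["ee_pos"],1),"yaw",round(float(np.degrees(np.arctan2(R[1,0],R[0,0]))),1),"slide",d.round(1).tolist(),"rot",r.round(1).tolist())
E
python3 - <<'E'
from h import *
print(pix2plane(ctrl.calibration("top"),436,212,110.5),pix2plane(ctrl.calibration("scene"),225.6,145,110.5))
shift(594,51,180,145.6)
E
```

```text
[ 491.61878811 -348.97427357  110.5       ] [ 492.7185975  -347.36510318  110.5       ]
t 1.1 at [ 494.8 -105.9  206.8] yaw 109.4 slide [115.1, 145.6, 26.7] rot [-0.0, 0.0, -36.2]
```

>>> drive_tool --motion '[{"slide":[115,145,27],"rotation":[0,0,-36.2]},{"slide":[115,145,27],"rotation":[0,0,-36.2]},{"slide":[115,145,27],"rotation":[0,0,-36.2]},{"slide":[115,145,27],"rotation":[0,0,-36.2]},{"slide":[115,145,27],"rotation":[0,0,-36.2]}]'

```text
t: 1.72
ee_pos: [593.5, 48.8, 179.1]
eef_rot: [[-0.822, 0.57, -0.002], [0.57, 0.822, -0.0], [0.001, -0.001, -1.0]]
ft_force: [-0.3, 0.2, -0.3]
finger_gap: 85.2
grip_force: 0.0
```

```bash
python3 - <<'E'
from h import *
shift(594,51,24,145.6)
c=ctrl.calibration("wrist");im=ctrl.camera("wrist");save("w1",im)
np.savez("w1.npz",T=c["world_from_camera"],k=[c["fx"],c["fy"],c["cx"],c["cy"]]);print({k:np.round(v,2).tolist() for k,v in c.items()})
E
```

```text
t 1.73 at [593.5  48.8 179.1] yaw 145.2 slide [0.6, 2.3, 155.1] rot [-0.1, -0.1, -0.4]
{'fx': 309.71, 'fy': 309.71, 'cx': 318.09, 'cy': 194.66, 'world_from_camera': [[0.57, -0.79, -0.23, 535.1], [0.82, 0.55, 0.16, 89.7], [-0.0, -0.28, 0.96, 327.67], [0.0, 0.0, 0.0, 1.0]]}
```

View pics/w1.png

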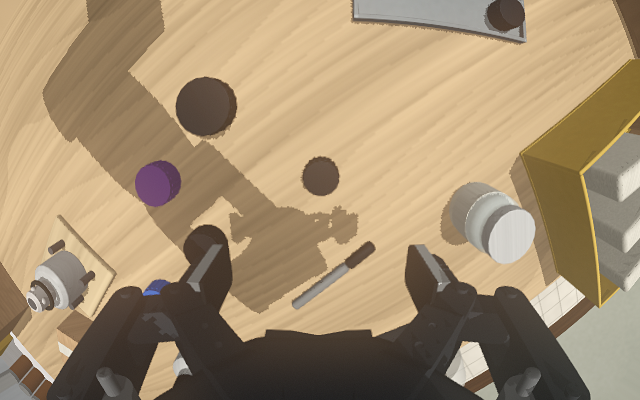

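Wrist view: the small cap is at (320,176), the large at (206,106), purple at (158,184) and the tray edge at the top right. The marker at (335,275) is clear of the finger paths.

```bash
cat >> h.py <<'E'
def wray(T,k,u,v,z):
    x,y=u-k[2],v-k[3];r=np.hypot(x,y);th=r/k[0];s=np.sin(th)/max(r,1e-9)
    d=T[:3,:3]@np.array([x*s,-y*s,-np.cos(th)]);o=T[:3,3];return o+d*(z-o[2])/d[2]
def dark(im,T,k,seed,R,z,thr=75):
    """fit circle (on plane z) to dark blob near seed pixel of an RGB image"""
    m=(im.max(2)<thr).astype(np.uint8);w=np.zeros_like(m);cv2.circle(w,seed,R,1,-1);m=cv2.morphologyEx(m*w,cv2.MORPH_OPEN,np.ones((3,3)))
    cs,_=cv2.findContours(m,0,1);q=max(cs,key=cv2.contourArea)
    P=np.array([wray(T,k,*p[0],z)[:2] for p in q],np.float32);e=cv2.fitEllipse(P);c,r=cv2.minEnclosingCircle(P)
    return np.round(e[0],1),np.round(e[1],1),np.round(c,1),round(2*r,1)
E
python3 - <<'E'
from h import *
d=np.load("w1.npz");im=cv2.imread("pics/w1.png")[...,::-1]
for z in (20,30):
  for n,s,R in(("small",(320,176),32),("large",(206,106),45)):
    for t in (75,90): print(z,n,t,dark(im,d["T"],d["k"],s,R,z,t))
E
```

```text
Traceback (most recent call last):
  File "h.py", line 20, in dark
    cs,_=cv2.findContours(m,0,1);q=max(cs,key=cv2.contourArea)
                                   ~~~^^^^^^^^^^^^^^^^^^^^^^^^
ValueError: max() iterable argument is empty
```

```bash
python3 - <<'E'
from h import *
d=np.load("w1.npz");im=np.ascontiguousarray(cv2.imread("pics/w1.png")[...,::-1])
print(im[176,290:352:4].max(1),im[150:210:4,320].max(1),im[106,165:250:5].max(1))
for n,s,R in(("small",(320,176),32),("large",(206,106),45)):
    for t in (95,105,120):
      try: print(n,t,dark(im,d["T"],d["k"],s,R,28,t))
      except Exception as e: print(e)
E
```

```text
[221 219 212 140  99 100 101 102 103 103 104 103  98 224 222 220] [222 224  98 106 104 104 103 101 101 100  98  93 218 223 224] [226 221 157  84  83  85  87  87  89  90  91  92  94  88  87 218 221]
max() iterable argument is empty
small 105 (array([593.2,  50.3]), array([31.2, 37.4]), array([592.7,  52.5]), 38.7)
small 120 (array([592.8,  52.4]), array([35. , 38.5]), array([592.7,  52.3]), 39.4)
large 95 (array([467. ,  -3.2]), array([55.3, 63.4]), array([ 4.664e+02, -1.000e-01]), 65.9)
large 105 (array([466.8,  -1. ]), array([58.2, 65.2]), array([466.3,  -0. ]), 66.0)
large 120 (array([466.9,  -1.1]), array([58.7, 65.7]), array([467.4,  -1.2]), 66.4)
```

>>> drive_tool --motion '[{"slide":[1.5,2.3,60],"rotation":[0,0,-0.4]},{"slide":[1.5,2.3,110],"rotation":[0,0,-0.4]},{"slide":[1.5,2.3,140],"rotation":[0,0,-0.4]},{"slide":[1.5,2.3,155],"rotation":[0,0,-0.4]},{"slide":[1.5,2.3,155],"rotation":[0,0,-0.4]}]'

```text
t: 2.4
ee_pos: [593.6, 50.4, 24.8]
eef_rot: [[-0.825, 0.566, -0.001], [0.566, 0.825, -0.0], [0.001, -0.001, -1.0]]
ft_force: [0.3, -0.4, -0.5]
finger_gap: 85.3
grip_force: 0.0
```

>>> drive_tool --motion '[{"slide":[0,0,0],"rotation":[0,0,0]},{"slide":[0,0,0],"rotation":[0,0,0]},{"slide":[0,0,0],"rotation":[0,0,0]},{"slide":[0,0,0],"rotation":[0,0,0]},{"slide":[0,0,0],"rotation":[0,0,0]},{"slide":[0,0,0],"rotation":[0,0,0]}]' --gripper 0.2 --newtons 30

```text
t: 3.15
ee_pos: [593.8, 51.0, 25.0]
eef_rot: [[-0.825, 0.565, -0.0], [0.565, 0.825, -0.0], [-0.0, -0.0, -1.0]]
ft_force: [0.2, -0.9, 0.0]
finger_gap: 17.2
grip_force: 0.0
```

The fingers closed to 17 mm with no grip force, so they missed. I'll look.

```bash
python3 - <<'E'
from h import *
c=ctrl.calibration("wrist");im=ctrl.camera("wrist")
np.savez("w2.npz",T=c["world_from_camera"],k=[c["fx"],c["fy"],c["cx"],c["cy"]])
t=ctrl.camera("top");s=ctrl.camera("scene")
a=cv2.resize(im,(800,500))[0:400];b=np.hstack([cv2.resize(s[180:280,270:470],(400,200)),cv2.resize(t[150:250,170:370],(400,200))])
save("w2",np.vstack([a,b]))
E
```

```text
(no output)
```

View pics/w2.png

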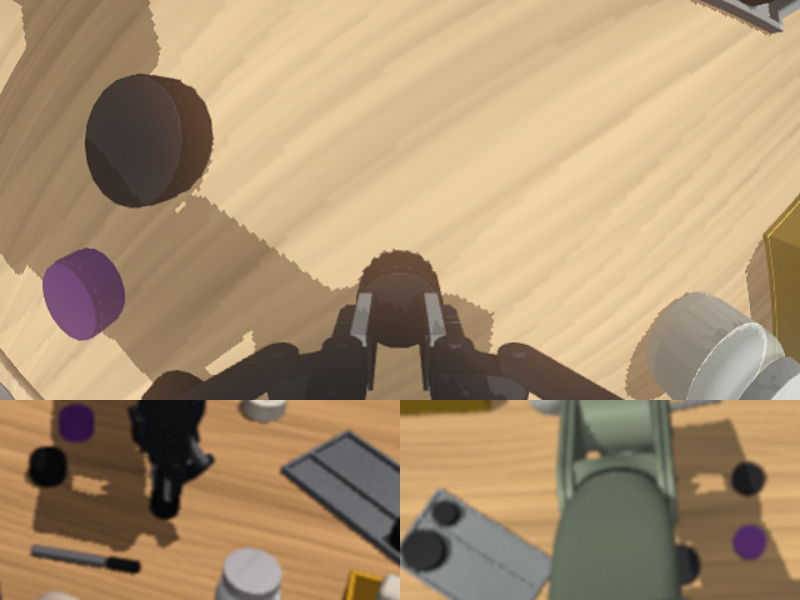

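```bash
python3 - <<'E'
from h import *
d=np.load("w2.npz");T,k=d["T"],d["k"];print(T.round(2).tolist())
for n,u,v in(("top centre",320,248),("near rim top",320,217),("near edge bottom",320,200),("tipL",290,236),("tipR",348,236)):
    for z in (0,6,30): print(n,z,wray(T,k,u,v,z).round(1))
def wp(p):
    q=T[:3,:3].T@(np.array(p)-T[:3,3]);th=np.arccos(-q[2]/np.linalg.norm(q));r=np.hypot(q[0],q[1]);return k[2]+k[0]*th*q[0]/r,k[3]-k[0]*th*q[1]/r
ctr=np.array([593.8,51.]);ty=np.array([.565,.825]);tx=np.array([-.825,.565])
for z in(6,25,30): print(z,[np.round(wp([*(ctr+a*ty+b*tx),z])) for a,b in((8.6,0),(8.6,11),(8.6,-11),(0,0),(0,18))])
s=ctrl.observe();print(s["t"],s["finger_gap"],s["grip_force"],s["ft_force"],s["torque"])
E
```

```text
[[0.56, -0.79, -0.23, 534.9], [0.83, 0.54, 0.16, 91.39], [0.0, -0.28, 0.96, 173.44], [0.0, 0.0, 0.0, 1.0]]
top centre 0 [606.3  44.1   0. ]
top centre 6 [603.8  45.8   6. ]
top centre 30 [593.9  52.3  30. ]
near rim top 0 [589.2  55.8   0. ]
near rim top 6 [587.3  57.    6. ]
near rim top 30 [579.8  61.9  30. ]
near edge bottom 0 [580.4  61.8   0. ]
near edge bottom 6 [578.8  62.8   6. ]
near edge bottom 30 [572.5  66.9  30. ]
tipL 0 [589.2  33.5   0. ]
tipL 6 [587.3  35.5   6. ]
tipL 30 [579.8  43.6  30. ]
tipR 0 [609.3  62.9   0. ]
tipR 6 [606.7  63.9   6. ]
tipR 30 [596.4  67.8  30. ]
6 [array([332., 231.]), array([333., 213.]), array([332., 248.]), array([318., 231.]), array([318., 202.])]
25 [array([334., 245.]), array([334., 226.]), array([334., 263.]), array([318., 245.]), array([318., 213.])]
30 [array([334., 249.]), array([335., 229.]), array([334., 268.]), array([318., 249.]), array([318., 216.])]
3.3 17.198755716690407 0.0 [ 0.15786324 -0.10421888  0.96064222] [ 0.00249309 -0.00761495 -0.00170773]
```

>>> drive_tool --motion '[{"slide":[0,0,0],"rotation":[0,0,0]},{"slide":[0,0,0],"rotation":[0,0,0]},{"slide":[0,0,0],"rotation":[0,0,0]},{"slide":[0,0,0],"rotation":[0,0,0]}]' --gripper 0

```text
t: 3.8
ee_pos: [593.9, 50.9, 25.0]
eef_rot: [[-0.825, 0.565, 0.0], [0.565, 0.825, -0.0], [-0.0, -0.0, -1.0]]
ft_force: [0.2, 0.8, -0.4]
finger_gap: -0.0
grip_force: 0.0
```

```bash
python3 - <<'E'
from h import *
a=ctrl.camera("wrist")[150:330,220:420];s=ctrl.camera("scene")[180:260,310:400]
save("w3",np.hstack([cv2.resize(a,(444,400)),cv2.resize(s,(356,400))]))
s=ctrl.observe();print(s["finger_gap"],s["grip_force"])
E
```

```text
-0.245306292563182 0.0
```

View pics/w3.png

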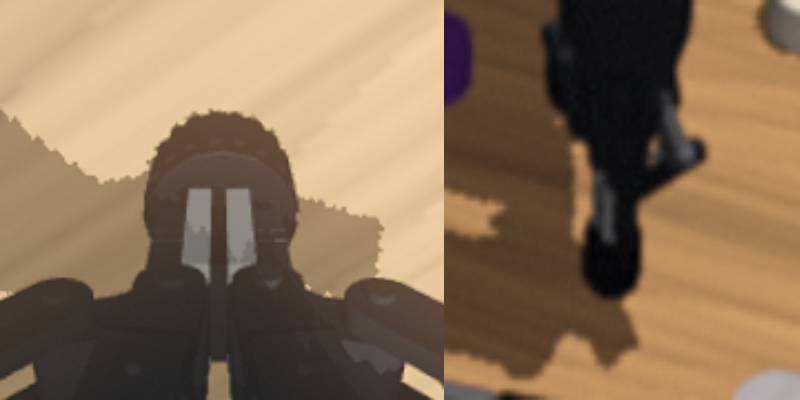

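The fingers have closed above the cap, so the tips stand higher than I assumed.

```bash
python3 - <<'E'
from h import *
print(ctrl.finger_overhang,[a for a in dir(ctrl) if a[0]!='_'])
E
```

```text
19.0 ['IKError', 'calibration', 'camera', 'finger_overhang', 'hand_in', 'observe']
```

```bash
python3 - <<'E'
from h import *
d=np.load("w1.npz");T,k=d["T"],d["k"]
def ray(u,v):
    return wray(T,k,u,v,T[2,3]-1)-T[:3,3]
for sep in (85,):
  for (ul,ur,v) in((231,406,247),(218,416,247),(220,410,247)):
    a,b=ray(ul,v),ray(ur,v);ty=np.array([.57,.822,0]);s=sep/abs((a-b)@ty);p=T[:3,3]+s*(a+b)/2
    print(ul,ur,"z",p[2].round(1),"rel TCP z",(p[2]-179.1).round(1),"x off",((p-[593.5,48.8,0])@np.array([-.822,.57,0])).round(1))
E
```

```text
231 406 z 195.7 rel TCP z 16.6 x off 6.2
218 416 z 212.0 rel TCP z 32.9 x off 14.0
220 410 z 206.8 rel TCP z 27.7 x off 11.5
```

Both views suggest the tips stand behind the stated point. I'll find the real tip height with the fingers shut by touching the bare bench beside the cap.

>>> drive_tool --motion '[{"slide":[0,0,-20],"rotation":[0,0,0]},{"slide":[50,0,-20],"rotation":[0,0,0]},{"slide":[50,0,-20],"rotation":[0,0,0]},{"slide":[50,0,0],"rotation":[0,0,0]},{"slide":[50,0,2],"rotation":[0,0,0]},{"slide":[50,0,4],"rotation":[0,0,0]},{"slide":[50,0,5],"rotation":[0,0,0]}]'

```text
t: 4.78
ee_pos: [553.2, 79.0, 20.3]
eef_rot: [[-0.825, 0.565, 0.001], [0.565, 0.825, -0.0], [-0.001, 0.0, -1.0]]
ft_force: [0.8, 0.1, -0.1]
finger_gap: -0.0
grip_force: 0.0
```

>>> drive_tool --motion '[{"slide":[0,0,1],"rotation":[0,0,0]},{"slide":[0,0,2],"rotation":[0,0,0]},{"slide":[0,0,3],"rotation":[0,0,0]},{"slide":[0,0,3],"rotation":[0,0,0]}]'

```text
t: 5.28
ee_pos: [552.5, 79.2, 17.0]
eef_rot: [[-0.825, 0.565, -0.0], [0.565, 0.825, -0.0], [0.0, -0.0, -1.0]]
ft_force: [-0.6, -0.5, 1.2]
finger_gap: 0.0
grip_force: 0.0
```

At TCP height 17 the stated tips would already be below the bench, yet there is no contact. I'll go lower.

>>> drive_tool --motion '[{"slide":[0,0,3],"rotation":[0,0,0]},{"slide":[0,0,5],"rotation":[0,0,0]},{"slide":[0,0,7],"rotation":[0,0,0]},{"slide":[0,0,9],"rotation":[0,0,0]},{"slide":[0,0,10],"rotation":[0,0,0]},{"slide":[0,0,11],"rotation":[0,0,0]},{"slide":[0,0,12],"rotation":[0,0,0]},{"slide":[0,0,12],"rotation":[0,0,0]}]'

```text
t: 6.28
ee_pos: [552.5, 79.2, 4.9]
eef_rot: [[-0.825, 0.565, -0.0], [0.565, 0.825, -0.0], [0.0, -0.0, -1.0]]
ft_force: [0.2, 1.1, -1.0]
finger_gap: -0.1
grip_force: 0.0
```

>>> drive_tool --motion '[{"slide":[0,0,1],"rotation":[0,0,0]},{"slide":[0,0,2],"rotation":[0,0,0]},{"slide":[0,0,3],"rotation":[0,0,0]},{"slide":[0,0,4],"rotation":[0,0,0]},{"slide":[0,0,4],"rotation":[0,0,0]}]'

```text
t: 6.9
ee_pos: [552.5, 79.1, 0.9]
eef_rot: [[-0.825, 0.565, -0.0], [0.565, 0.825, -0.0], [0.0, -0.0, -1.0]]
ft_force: [0.5, 0.2, -0.2]
finger_gap: 0.1
grip_force: 0.0
```

>>> drive_tool --motion '[{"slide":[0,0,1],"rotation":[0,0,0]},{"slide":[0,0,2],"rotation":[0,0,0]},{"slide":[0,0,3],"rotation":[0,0,0]},{"slide":[0,0,3],"rotation":[0,0,0]}]'

```text
t: 7.4
ee_pos: [552.5, 79.2, -2.1]
eef_rot: [[-0.825, 0.565, -0.0], [0.565, 0.825, -0.0], [0.0, -0.0, -1.0]]
ft_force: [-0.1, 0.5, 0.0]
finger_gap: -0.0
grip_force: 0.0
```

>>> drive_tool --motion '[{"slide":[0,0,1],"rotation":[0,0,0]},{"slide":[0,0,2],"rotation":[0,0,0]},{"slide":[0,0,3],"rotation":[0,0,0]},{"slide":[0,0,4],"rotation":[0,0,0]},{"slide":[0,0,4],"rotation":[0,0,0]}]'

```text
t: 8.02
ee_pos: [552.6, 79.2, -6.0]
eef_rot: [[-0.825, 0.565, 0.0], [0.565, 0.825, -0.0], [-0.0, -0.0, -1.0]]
ft_force: [-0.2, 0.0, 0.2]
finger_gap: 0.2
grip_force: 0.0
```

>>> drive_tool --motion '[{"slide":[0,0,1],"rotation":[0,0,0]},{"slide":[0,0,2],"rotation":[0,0,0]},{"slide":[0,0,3],"rotation":[0,0,0]},{"slide":[0,0,3],"rotation":[0,0,0]}]'

```text
t: 8.52
ee_pos: [552.7, 79.2, -6.2]
eef_rot: [[-0.825, 0.565, 0.001], [0.565, 0.825, 0.0], [-0.001, 0.001, -1.0]]
ft_force: [-5.4, -0.4, 21.0]
finger_gap: 0.2
grip_force: 10.3
```

>>> drive_tool --motion '[{"slide":[0,0,1],"rotation":[0,0,0]},{"slide":[0,0,2],"rotation":[0,0,0]},{"slide":[0,0,3],"rotation":[0,0,0]},{"slide":[0,0,3],"rotation":[0,0,0]}]'

```text
t: 9.02
ee_pos: [552.8, 79.2, -6.3]
eef_rot: [[-0.825, 0.565, 0.002], [0.565, 0.825, 0.0], [-0.002, 0.001, -1.0]]
ft_force: [-11.6, -1.7, 41.7]
finger_gap: -0.3
grip_force: 20.9
```

Contact is at TCP height −6, so shut tips are really 6 mm behind the reported TCP, not 19 ahead. The arm yields about 7 N per mm. Back to the small cap, with heights corrected.

>>> drive_tool --motion '[{"slide":[0,0,-60],"rotation":[0,0,0]},{"slide":[-50,0.5,-75],"rotation":[0,0,0]},{"slide":[-50,0.5,-75],"rotation":[0,0,0]},{"slide":[-50,0.5,-75],"rotation":[0,0,0]},{"slide":[-50,0.5,-75],"rotation":[0,0,0]},{"slide":[-50,0.5,-40],"rotation":[0,0,0]},{"slide":[-50,0.5,-15],"rotation":[0,0,0]},{"slide":[-50,0.5,-8],"rotation":[0,0,0]}]' --gripper 1

```text
t: 10.02
ee_pos: [592.0, 51.7, -6.1]
eef_rot: [[-0.826, 0.564, -0.005], [0.564, 0.826, -0.0], [0.004, -0.003, -1.0]]
ft_force: [-0.3, 0.1, 0.5]
finger_gap: 85.4
grip_force: 0.0
```

>>> drive_tool --motion '[{"slide":[0,0,0],"rotation":[0,0,0]},{"slide":[0,0,0],"rotation":[0,0,0]},{"slide":[0,0,0],"rotation":[0,0,0]},{"slide":[0,0,0],"rotation":[0,0,0]},{"slide":[0,0,0],"rotation":[0,0,0]},{"slide":[0,0,0],"rotation":[0,0,0]}]' --gripper 0.2 --newtons 30

```text
t: 10.78
ee_pos: [594.9, 51.4, -2.8]
eef_rot: [[-0.825, 0.565, 0.002], [0.565, 0.825, 0.0], [-0.002, 0.001, -1.0]]
ft_force: [-1.1, 0.9, 6.3]
finger_gap: 35.7
grip_force: 30.2
```

Gripped at 35.7 mm and 30 N. Lifting and carrying it over the narrow row.

```bash
python3 - <<'E'
from h import *
shift(491.8,241.8,75,145.6)
E
```

```text
t 10.78 at [594.9  51.4  -2.8] yaw 145.6 slide [192.5, 99.0, -78.0] rot [0.1, 0.1, 0.0]
```

>>> drive_tool --motion '[{"slide":[0,0,-50],"rotation":[0,0,0]},{"slide":[40,20,-78],"rotation":[0,0,0]},{"slide":[90,46,-78],"rotation":[0,0,0]},{"slide":[140,72,-78],"rotation":[0,0,0]},{"slide":[180,92,-78],"rotation":[0,0,0]},{"slide":[192.5,99,-78],"rotation":[0,0,0]},{"slide":[192.5,99,-78],"rotation":[0,0,0]},{"slide":[192.5,99,-78],"rotation":[0,0,0]}]'

```text
t: 11.78
ee_pos: [491.9, 240.8, 73.9]
eef_rot: [[-0.825, 0.565, 0.0], [0.565, 0.825, -0.0], [-0.001, -0.0, -1.0]]
ft_force: [-0.6, -0.2, -0.4]
finger_gap: 35.1
grip_force: 30.3
```

```bash
python3 - <<'E'
from h import *
shift(491.8,241.8,3,145.6)
c=ctrl.calibration("wrist");im=ctrl.camera("wrist");save("w4",im)
np.savez("w4.npz",T=c["world_from_camera"],k=[c["fx"],c["fy"],c["cx"],c["cy"]])
print(ctrl.observe()["finger_gap"])
E
```

```text
t 11.78 at [491.9 240.8  73.9] yaw 145.6 slide [0.7, 0.8, 70.9] rot [-0.0, 0.0, -0.0]
35.59725198054189
```

View pics/w4.png

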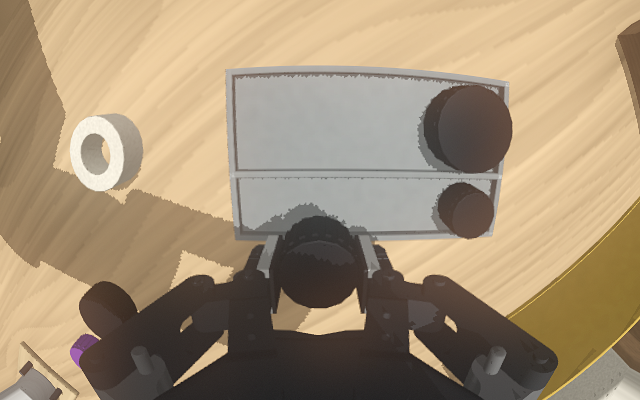

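The held cap's top is at (318,275). The tray divider is at about v=175, the left wall at u≈230, and the row caps are at (475,129) and (466,210). I'll compare these with the tray estimate.

```bash
python3 - <<'E'
from h import *
d=np.load("w4.npz");T,k=d["T"],d["k"];a=np.radians(55.6);X=np.array([np.cos(a),np.sin(a)]);Y=np.array([-X[1],X[0]]);C=np.array([484.25,295.4])
def tr(n,u,v,z):
    p=wray(T,k,u,v,z);print(n,p.round(1),"tray x,y",round((p[:2]-C)@X,1),round((p[:2]-C)@Y,1))
tr("divider L (y-12)",250,174.5,12);tr("divider R",420,175,12)
tr("top-left corner (-105,63.5)",226,69,12);tr("bottom-left corner(-105,-63.5)",235,239,12);tr("top right (105,63.5)",509,82,12);tr("bottom right (105,-63.5)",493,237,12)
tr("row small top c (70,-36.5)",468,211,34);tr("row large top c (65,24.5)",477,129,34)
tr("held cap top",318,275,106.7)
E
```

```text
divider L (y-12) [444.7 215.   12. ] tray x,y -88.7 -12.7
divider R [513.6 315.4  12. ] tray x,y 33.0 -12.9
top-left corner (-105,63.5) [374.5 245.1  12. ] tray x,y -103.6 62.1
bottom-left corner(-105,-63.5) [477.4 174.   12. ] tray x,y -104.1 -62.9
top right (105,63.5) [492.6 416.8  12. ] tray x,y 104.9 61.7
bottom right (105,-63.5) [597.7 346.4  12. ] tray x,y 106.1 -64.8
row small top c (70,-36.5) [548.1 329.9  34. ] tray x,y 64.6 -33.2
row large top c (65,24.5) [500.9 362.4  34. ] tray x,y 64.7 24.1
held cap top [490.9 241.6 106.7] tray x,y -40.7 -35.9
```

Within about 1 mm. Lowering.

>>> drive_tool --motion '[{"slide":[0,0,35],"rotation":[0,0,0]},{"slide":[0,0,58],"rotation":[0,0,0]},{"slide":[0,0,66],"rotation":[0,0,0]},{"slide":[0,0,70],"rotation":[0,0,0]},{"slide":[0,0,72],"rotation":[0,0,0]},{"slide":[0,0,72],"rotation":[0,0,0]},{"slide":[0,0,72],"rotation":[0,0,0]}]'

```text
t: 12.7
ee_pos: [491.5, 241.9, 2.5]
eef_rot: [[-0.825, 0.565, 0.001], [0.565, 0.825, 0.0], [-0.001, 0.001, -1.0]]
ft_force: [0.1, -0.1, -0.2]
finger_gap: 35.9
grip_force: 30.3
```

>>> drive_tool --motion '[{"slide":[0,0,0],"rotation":[0,0,0]},{"slide":[0,0,0],"rotation":[0,0,0]},{"slide":[0,0,0],"rotation":[0,0,0]},{"slide":[0,0,0],"rotation":[0,0,0]},{"slide":[0,0,-40],"rotation":[0,0,0]},{"slide":[0,0,-90],"rotation":[0,0,0]},{"slide":[0,0,-90],"rotation":[0,0,0]}]' --gripper 0.7

```text
t: 13.58
ee_pos: [493.8, 243.0, 95.9]
eef_rot: [[-0.825, 0.565, 0.008], [0.565, 0.825, 0.004], [-0.005, 0.008, -1.0]]
ft_force: [0.7, 0.2, 0.0]
finger_gap: 59.4
grip_force: 0.0
```

```bash
python3 - <<'E'
from h import *
shift(466,-2.5,100,145.6)
E
```

```text
t 13.57 at [493.8 243.   95.9] yaw 145.6 slide [-115.7, -218.3, -5.3] rot [0.4, 0.3, 0.0]
```

>>> drive_tool --motion '[{"slide":[-27,-49,-8],"rotation":[0,0,0]},{"slide":[-55,-101,-8],"rotation":[0,0,0]},{"slide":[-82,-152,-8],"rotation":[0,0,0]},{"slide":[-107,-198,-8],"rotation":[0,0,0]},{"slide":[-117,-216,-8],"rotation":[0,0,0]},{"slide":[-117,-216,-8],"rotation":[0,0,0]},{"slide":[-117,-216,-8],"rotation":[0,0,0]}]' --gripper 1

```text
t: 14.45
ee_pos: [465.6, -2.0, 99.5]
eef_rot: [[-0.825, 0.565, -0.001], [0.565, 0.825, 0.0], [0.001, -0.0, -1.0]]
ft_force: [1.6, 0.2, -0.4]
finger_gap: 85.3
grip_force: 0.0
```

```bash
python3 - <<'E'
from h import *
shift(466,-2.5,-3,145.6)
c=ctrl.calibration("wrist");T=c["world_from_camera"];k=[c["fx"],c["fy"],c["cx"],c["cy"]];im=ctrl.camera("wrist");save("w5",im)
q=T[:3,:3].T@(np.array([466,-2.5,30])-T[:3,3]);th=np.arccos(-q[2]/np.linalg.norm(q));r=np.hypot(q[0],q[1]);u,v=k[2]+k[0]*th*q[0]/r,k[3]-k[0]*th*q[1]/r
print("expected px",u,v)
for t in(90,105,120): print(dark(im,T,k,(int(u),int(v)),62,28,t))
t=ctrl.camera("top");save("t5",t);ct=ctrl.calibration("top")
m=(t.max(2)<60).astype(np.uint8);n,l,st,ce=cv2.connectedComponentsWithStats(m[185:275,160:260])
for i in range(1,n):
    if st[i][4]>25: print("tray blob",ce[i]+[160,185],st[i][4],pix2plane(ct,*(ce[i]+[160,185]),22).round(1))
E
```

```text
t 14.45 at [465.6  -2.   99.5] yaw 145.6 slide [-0.7, -0.2, 102.5] rot [-0.0, -0.0, 0.0]
expected px 317.58533692237853 205.10856633884652
(array([471.7, -11.3]), array([36.8, 55.1]), array([467.6,  -7. ]), 57.8)
(array([463.6,  -2.7]), array([58. , 63.4]), array([463.6,  -2. ]), 64.1)
(array([463.5,  -2.6]), array([58.3, 63.9]), array([463.2,  -2.2]), 64.8)
tray blob [193.07086614 206.39370079] 127 [553.3 330.5  22. ]
tray blob [182.12181303 224.85552408] 353 [500.7 361.3  22. ]
tray blob [224.05833333 226.90833333] 120 [489.4 241.   22. ]
```

>>> drive_tool --motion '[{"slide":[-0.5,-1,45],"rotation":[0,0,0]},{"slide":[-0.5,-1,80],"rotation":[0,0,0]},{"slide":[-0.5,-1,97],"rotation":[0,0,0]},{"slide":[-0.5,-1,103.5],"rotation":[0,0,0]},{"slide":[-0.5,-1,103.5],"rotation":[0,0,0]},{"slide":[-0.5,-1,103.5],"rotation":[0,0,0]}]'

```text
t: 15.3
ee_pos: [466.3, -3.5, -2.8]
eef_rot: [[-0.826, 0.564, 0.002], [0.564, 0.826, -0.0], [-0.002, 0.001, -1.0]]
ft_force: [-0.1, -0.2, 0.1]
finger_gap: 85.3
grip_force: 0.0
```

>>> drive_tool --motion '[{"slide":[0,0,0],"rotation":[0,0,0]},{"slide":[0,0,0],"rotation":[0,0,0]},{"slide":[0,0,0],"rotation":[0,0,0]},{"slide":[0,0,0],"rotation":[0,0,0]},{"slide":[0,0,0],"rotation":[0,0,0]}]' --gripper 0.5 --newtons 30

```text
t: 15.92
ee_pos: [466.1, -3.7, -2.5]
eef_rot: [[-0.825, 0.565, 0.002], [0.565, 0.825, -0.0], [-0.001, 0.001, -1.0]]
ft_force: [-0.7, 0.6, 6.2]
finger_gap: 59.7
grip_force: 31.5
```

```bash
python3 - <<'E'
from h import *
a=np.radians(55.6);X=np.array([np.cos(a),np.sin(a)]);Y=np.array([-X[1],X[0]]);C=np.array([484.25,295.4])
p=C-35*X+23.5*Y;print(p);shift(*p,75,145.6)
E
```

```text
[445.08598767 279.79775214]
t 15.93 at [466.1  -3.7  -2.5] yaw 145.6 slide [177.3, 222.2, -77.6] rot [0.0, 0.1, 0.0]
```

>>> drive_tool --motion '[{"slide":[0,0,-50],"rotation":[0,0,0]},{"slide":[25,31,-78],"rotation":[0,0,0]},{"slide":[59,74,-78],"rotation":[0,0,0]},{"slide":[94,118,-78],"rotation":[0,0,0]},{"slide":[128,160,-78],"rotation":[0,0,0]},{"slide":[159,199,-78],"rotation":[0,0,0]},{"slide":[177,222,-78],"rotation":[0,0,0]},{"slide":[177,222,-78],"rotation":[0,0,0]}]'

```text
t: 16.92
ee_pos: [444.8, 281.2, 74.6]
eef_rot: [[-0.827, 0.562, 0.001], [0.562, 0.827, 0.0], [-0.0, 0.001, -1.0]]
ft_force: [-0.5, -0.8, -0.6]
finger_gap: 59.6
grip_force: 33.4
```

>>> drive_tool --motion '[{"slide":[0,0,0],"rotation":[0,0,0]},{"slide":[0,0,0],"rotation":[0,0,0]}]'

```text
t: 17.18
ee_pos: [444.9, 278.3, 74.5]
eef_rot: [[-0.825, 0.566, -0.0], [0.566, 0.825, -0.001], [-0.0, -0.001, -1.0]]
ft_force: [-0.7, -0.5, -0.8]
finger_gap: 59.4
grip_force: 33.4
```

```bash
python3 - <<'E'
from h import *
shift(445.1,279.8,3,145.6)
c=ctrl.calibration("wrist");im=ctrl.camera("wrist");save("w6",im)
np.savez("w6.npz",T=c["world_from_camera"],k=[c["fx"],c["fy"],c["cx"],c["cy"]])
E
```

```text
t 17.18 at [444.9 278.3  74.5] yaw 145.5 slide [0.7, 1.4, 71.5] rot [-0.0, 0.0, -0.1]
```

View pics/w6.png

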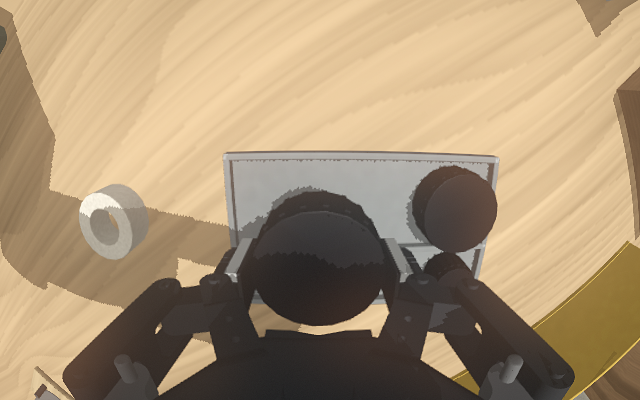

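The tray's far edge runs from (225,153) to (498,157). The held cap's top is centred near (315,268), and the row large cap is at (456,209).

```bash
python3 - <<'E'
from h import *
d=np.load("w6.npz");T,k=d["T"],d["k"];a=np.radians(55.6);X=np.array([np.cos(a),np.sin(a)]);Y=np.array([-X[1],X[0]]);C=np.array([484.25,295.4])
def tr(n,u,v,z):
    p=wray(T,k,u,v,z);print(n,p.round(1),"tray x,y",round((p[:2]-C)@X,1),round((p[:2]-C)@Y,1))
tr("TL (-105,63.5)",224,153,12);tr("mid",340,152,12);tr("TR (105,63.5)",498,156,12)
tr("row large",456,209,34)
for u,v in((315,268),(315,211),(315,325)): tr("held",u,v,107)
p=np.array([444.9,278.3])-C;print("TCP",p@X,p@Y)
E
```

```text
TL (-105,63.5) [374.1 246.2  12. ] tray x,y -102.8 63.1
mid [420.5 313.5  12. ] tray x,y -21.1 62.8
TR (105,63.5) [490.4 416.4  12. ] tray x,y 103.3 63.3
row large [494.4 360.3  34. ] tray x,y 59.3 28.3
held [440.4 280.  107. ] tray x,y -37.5 27.5
held [419.  294.7 107. ] tray x,y -37.4 53.4
held [466.9 261.6 107. ] tray x,y -37.7 -4.8
TCP -36.340892405330145 22.807280398684515
```

>>> drive_tool --motion '[{"slide":[0,1,35],"rotation":[0,0,0]},{"slide":[0,1,56],"rotation":[0,0,0]},{"slide":[0,1,63],"rotation":[0,0,0]},{"slide":[0,1,68],"rotation":[0,0,0]},{"slide":[0,1,72],"rotation":[0,0,0]},{"slide":[0,1,72],"rotation":[0,0,0]},{"slide":[0,1,72],"rotation":[0,0,0]}]'

```text
t: 18.1
ee_pos: [445.7, 280.5, 2.9]
eef_rot: [[-0.825, 0.565, 0.001], [0.565, 0.825, 0.0], [-0.0, 0.001, -1.0]]
ft_force: [-0.4, -0.3, -0.1]
finger_gap: 59.5
grip_force: 33.4
```

>>> drive_tool --motion '[{"slide":[0,0,0],"rotation":[0,0,0]},{"slide":[0,0,0],"rotation":[0,0,0]},{"slide":[0,0,0],"rotation":[0,0,0]},{"slide":[0,0,0],"rotation":[0,0,0]},{"slide":[0,0,-45],"rotation":[0,0,0]},{"slide":[0,0,-100],"rotation":[0,0,0]},{"slide":[0,0,-100],"rotation":[0,0,0]},{"slide":[0,0,-100],"rotation":[0,0,0]}]' --gripper 0.95

```text
t: 19.1
ee_pos: [445.0, 280.1, 102.2]
eef_rot: [[-0.825, 0.565, -0.0], [0.565, 0.825, -0.0], [0.0, -0.001, -1.0]]
ft_force: [-0.3, -0.1, -0.3]
finger_gap: 80.9
grip_force: 0.0
```

```bash
python3 - <<'E'
from h import *
shift(588,-107.5,105,110)
E
```

```text
t 19.1 at [445.  280.1 102.2] yaw 145.6 slide [-336.8, -239.1, -2.7] rot [-0.0, 0.0, 35.6]
```

>>> drive_tool --motion '[{"slide":[-40,-28,-3],"rotation":[0,0,0]},{"slide":[-88,-62,-3],"rotation":[0,0,0]},{"slide":[-138,-98,-3],"rotation":[0,0,0]},{"slide":[-188,-133,-3],"rotation":[0,0,0]},{"slide":[-238,-169,-3],"rotation":[0,0,0]},{"slide":[-285,-202,-3],"rotation":[0,0,0]},{"slide":[-320,-227,-3],"rotation":[0,0,0]},{"slide":[-337,-239,-3],"rotation":[0,0,0]}]' --gripper 1

```text
t: 20.1
ee_pos: [588.1, -109.2, 103.4]
eef_rot: [[-0.824, 0.567, -0.003], [0.567, 0.824, 0.001], [0.003, -0.001, -1.0]]
ft_force: [0.0, -0.3, -0.2]
finger_gap: 85.3
grip_force: 0.0
```

>>> drive_tool --motion '[{"slide":[0,0,0],"rotation":[0,0,0]},{"slide":[0,0,0],"rotation":[0,0,0]},{"slide":[0,0,0],"rotation":[0,0,0]}]'

```text
t: 20.48
ee_pos: [588.1, -105.7, 105.5]
eef_rot: [[-0.826, 0.563, -0.001], [0.563, 0.826, 0.0], [0.001, -0.0, -1.0]]
ft_force: [-0.6, 0.8, 0.4]
finger_gap: 85.4
grip_force: 0.0
```

```bash
python3 - <<'E'
from h import *
shift(588,-107.5,-3,145.6)
c=ctrl.calibration("wrist");T=c["world_from_camera"];k=[c["fx"],c["fy"],c["cx"],c["cy"]];im=ctrl.camera("wrist");save("w7",im)
q=T[:3,:3].T@(np.array([588,-107.5,30])-T[:3,3]);th=np.arccos(-q[2]/np.linalg.norm(q));r=np.hypot(q[0],q[1]);u,v=k[2]+k[0]*th*q[0]/r,k[3]-k[0]*th*q[1]/r
print("px",u,v)
for t in(90,105,120): 
  for z in (15,30):print(z,dark(im,T,k,(int(u),int(v)),55,z,t))
t=ctrl.camera("top");save("t7",t);ct=ctrl.calibration("top")
m=(t.max(2)<60).astype(np.uint8);n,l,st,ce=cv2.connectedComponentsWithStats(m[185:275,160:260])
a=np.radians(55.6);X=np.array([np.cos(a),np.sin(a)]);Y=np.array([-X[1],X[0]])
for i in range(1,n):
    if st[i][4]>25: p=pix2plane(ct,*(ce[i]+[160,185]),22)[:2];print("blob",st[i],p.round(1),"tray",round((p-[484.25,295.4])@X,1),round((p-[484.25,295.4])@Y,1))
E
```

```text
t 20.48 at [ 588.1 -105.7  105.5] yaw 145.7 slide [-1.0, -1.6, 108.5] rot [-0.0, -0.0, 0.1]
px 315.7141455932163 202.94911552635202
15 (array([ 592.1, -117.4]), array([32.5, 52.1]), array([ 589.1, -111.1]), 53.1)
30 (array([ 588.1, -114.2]), array([30.5, 48.9]), array([ 585.3, -108.3]), 49.7)
15 (array([ 589.1, -109. ]), array([49.1, 54.8]), array([ 588.8, -108.6]), 55.8)
30 (array([ 585.3, -106.2]), array([46. , 51.3]), array([ 585.1, -105.9]), 52.3)
15 (array([ 589.1, -109. ]), array([49.4, 55.1]), array([ 588.8, -108.6]), 55.8)
30 (array([ 585.3, -106.2]), array([46.3, 51.7]), array([ 585.1, -105.9]), 52.3)
blob [ 27  16  13  12 125] [553.4 330.6] tray 68.1 -37.2
blob [ 11  31  23  19 351] [500.8 361.3] tray 63.7 23.6
blob [ 58  37  13  11 120] [489.4 241. ] tray -42.0 -35.0
blob [ 40  49  22  20 344] [443.8 279.5] tray -36.0 24.4
```

Both caps stand in their rows: small at tray (−42, −35), large at (−36, 24.4), against row centres of −36.5 and 24.5. Now I grip the medium cap at (587.5, −107.5).

>>> drive_tool --motion '[{"slide":[0,-0.5,50],"rotation":[0,0,0]},{"slide":[0,-0.5,85],"rotation":[0,0,0]},{"slide":[0,-0.5,102],"rotation":[0,0,0]},{"slide":[0,-0.5,108],"rotation":[0,0,0]},{"slide":[0,-0.5,108],"rotation":[0,0,0]},{"slide":[0,-0.5,108],"rotation":[0,0,0]}]'

```text
t: 21.32
ee_pos: [589.3, -107.8, -1.2]
eef_rot: [[-0.825, 0.565, 0.003], [0.565, 0.825, -0.001], [-0.002, 0.001, -1.0]]
ft_force: [0.1, -0.4, 0.1]
finger_gap: 85.5
grip_force: 0.0
```

>>> drive_tool --motion '[{"slide":[0,0,0],"rotation":[0,0,0]},{"slide":[0,0,0],"rotation":[0,0,0]},{"slide":[0,0,0],"rotation":[0,0,0]},{"slide":[0,0,0],"rotation":[0,0,0]},{"slide":[0,0,0],"rotation":[0,0,0]},{"slide":[0,0,0],"rotation":[0,0,0]}]' --gripper 0.35 --newtons 70

```text
t: 22.08
ee_pos: [589.1, -107.8, -1.5]
eef_rot: [[-0.825, 0.565, 0.002], [0.565, 0.825, -0.0], [-0.002, 0.001, -1.0]]
ft_force: [-0.1, -0.8, 6.1]
finger_gap: 46.3
grip_force: 72.2
```

```bash
python3 - <<'E'
from h import *
shift(492,-348,165,145.6)
E
```

```text
t 22.07 at [ 589.1 -107.8   -1.5] yaw 145.6 slide [-55.8, -252.9, -166.6] rot [0.0, 0.1, 0.0]
```

>>> drive_tool --motion '[{"slide":[0,0,-50],"rotation":[0,0,0]},{"slide":[0,0,-110],"rotation":[0,0,0]},{"slide":[-5,-25,-155],"rotation":[0,0,0]},{"slide":[-16,-72,-167],"rotation":[0,0,0]},{"slide":[-27,-122,-167],"rotation":[0,0,0]},{"slide":[-38,-172,-167],"rotation":[0,0,0]},{"slide":[-48,-218,-167],"rotation":[0,0,0]},{"slide":[-54,-245,-167],"rotation":[0,0,0]}]'

```text
t: 23.08
ee_pos: [493.3, -342.2, 164.2]
eef_rot: [[-0.824, 0.566, -0.001], [0.566, 0.824, -0.0], [0.0, -0.0, -1.0]]
ft_force: [0.6, -0.8, 0.3]
finger_gap: 46.5
grip_force: 71.9
```

>>> drive_tool --motion '[{"slide":[-2,-8,0],"rotation":[0,0,0]},{"slide":[-2,-8,0],"rotation":[0,0,0]},{"slide":[-2,-8,0],"rotation":[0,0,0]},{"slide":[-2,-8,0],"rotation":[0,0,0]}]'

```text
t: 23.58
ee_pos: [492.2, -347.0, 164.6]
eef_rot: [[-0.826, 0.563, 0.0], [0.563, 0.826, 0.0], [0.0, 0.0, -1.0]]
ft_force: [-0.3, -0.3, 0.1]
finger_gap: 46.5
grip_force: 71.9
```

```bash
python3 - <<'E'
from h import *
s=ctrl.observe();shift(492,-348,165,145.6);print(s["finger_gap"],s["grip_force"],s["ft_force"])
c=ctrl.calibration("wrist");T=c["world_from_camera"];k=[c["fx"],c["fy"],c["cx"],c["cy"]];w=ctrl.camera("wrist")
np.savez("w8.npz",T=T,k=k);save("w8",w)
t=ctrl.camera("top");sc=ctrl.camera("scene");save("t8",t);save("s8",sc)
save("v8",np.hstack([cv2.resize(w[120:320,230:430],(400,400),interpolation=cv2.INTER_CUBIC),cv2.resize(sc[110:200,180:270],(400,400),interpolation=cv2.INTER_CUBIC)]))
E
```

```text
t 23.57 at [ 492.2 -347.   164.6] yaw 145.7 slide [-0.4, -0.9, -0.4] rot [0.0, -0.0, 0.1]
46.53083661205175 71.85771869830205 [-0.31590094 -0.28168334  0.08763979]
```

View pics/v8.png

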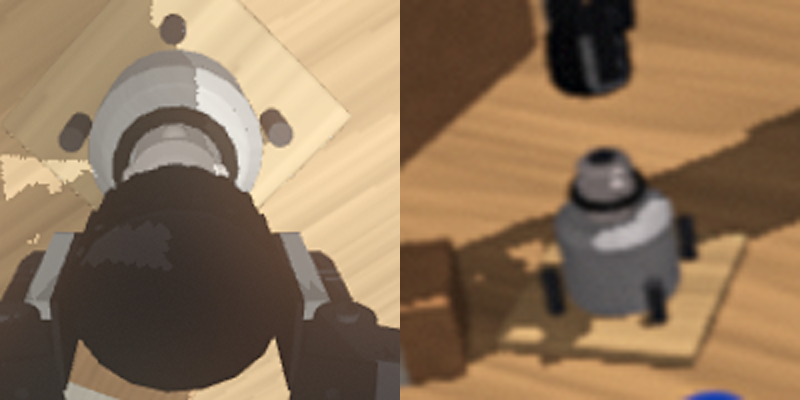

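Wrist crop: the shoulder's near edge is at v≈145, spanning u 274–361. The seal ring's near edge is at v≈173, spanning u 286–350. The held cap's near rim is at v≈201 and its far top edge at v≈315. I'll compare both axes.

```bash
python3 - <<'E'
from h import *
d=np.load("w8.npz");T,k=d["T"],d["k"];O=np.array([492.2,-347.0]);tx=np.array([-.825,.565]);ty=np.array([.565,.825])
def f(u,v,z): p=wray(T,k,u,v,z)[:2]-O;return np.array([p@tx,p@ty]).round(1)
print("shoulder near -37:",f(318,145,72)-[37,0],"L/R",f(274,187,72),f(361,187,72))
print("ring near -24.5:",f(318,173.5,90)-[24.5,0],"L/R",f(286.5,198,90),f(350,198,90))
print("cap near rim -24",f(320,201.5,166)-[24,0],"far top +24",f(318,315,196)+[24,0],"L/R top",f(262,270,196),f(381,270,196), "near top edge",f(318,225,196)-[24,0])
for n,z in(("t8",0),("s8",0)):
    pass
s=cv2.imread("pics/s8.png");cs=ctrl.calibration("scene")
# scene crop: hole top centre (602,157)->px ; ring centre ~ (605,190); held cap bottom (588,95) etc
px=lambda x,y:(180+(x-400)*90/400,110+y*90/400)
print("scene neck top",pix2plane(cs,*px(602,157),110.5)[:2].round(1))
t=cv2.imread("pics/t8.png");cv2.imwrite("pics/tc.png",t[180:250,395:465])
E
```

```text
shoulder near -37: [4.  0.1] L/R [  7.  -35.5] [ 7.1 35. ]
ring near -24.5: [-2.4  0.1] L/R [  3.2 -23.6] [ 3.3 24.3]
cap near rim -24 [0.7 1.1] far top +24 [1.9 0.1] L/R top [  2.5 -24.5] [ 2.5 27.8] near top edge [0.2 0. ]
scene neck top [ 494.3 -346.9]
```

The axes agree within about 1.5 mm, well inside the 5.5 mm lead-in. Lowering.

>>> drive_tool --motion '[{"slide":[0,-0.5,30],"rotation":[0,0,0]},{"slide":[0,-0.5,48],"rotation":[0,0,0]},{"slide":[0,-0.5,54],"rotation":[0,0,0]},{"slide":[0,-0.5,57],"rotation":[0,0,0]},{"slide":[0,-0.5,59],"rotation":[0,0,0]},{"slide":[0,-0.5,60],"rotation":[0,0,0]},{"slide":[0,-0.5,61],"rotation":[0,0,0]},{"slide":[0,-0.5,61],"rotation":[0,0,0]}]'

```text
t: 24.72
ee_pos: [492.5, -349.0, 104.1]
eef_rot: [[-0.825, 0.565, 0.003], [0.565, 0.825, -0.001], [-0.003, 0.0, -1.0]]
ft_force: [3.3, -0.5, 0.9]
finger_gap: 46.1
grip_force: 72.0
```

The neck pushes the cap sideways with about 3 N along −x of the tool. I'll shift 1.5 mm that way while going down.

>>> drive_tool --motion '[{"slide":[-1.5,0,0],"rotation":[0,0,0]},{"slide":[-1.5,0,1],"rotation":[0,0,0]},{"slide":[-1.5,0,2],"rotation":[0,0,0]},{"slide":[-1.5,0,2],"rotation":[0,0,0]}]'

```text
t: 25.22
ee_pos: [492.7, -349.3, 101.3]
eef_rot: [[-0.825, 0.565, -0.0], [0.565, 0.825, 0.0], [0.0, 0.0, -1.0]]
ft_force: [2.6, -0.3, 0.1]
finger_gap: 46.2
grip_force: 71.9
```

>>> drive_tool --motion '[{"slide":[-1,0,1],"rotation":[0,0,0]},{"slide":[-1,0,2],"rotation":[0,0,0]},{"slide":[-1,0,3],"rotation":[0,0,0]},{"slide":[-1,0,3],"rotation":[0,0,0]}]'

```text
t: 25.72
ee_pos: [493.9, -349.8, 98.8]
eef_rot: [[-0.825, 0.565, 0.001], [0.565, 0.825, 0.0], [-0.001, 0.001, -1.0]]
ft_force: [2.4, 2.0, 2.4]
finger_gap: 46.4
grip_force: 72.2
```

>>> drive_tool --motion '[{"slide":[-0.3,1,1],"rotation":[0,0,0]},{"slide":[-0.3,1,2],"rotation":[0,0,0]},{"slide":[-0.3,1,3],"rotation":[0,0,0]},{"slide":[-0.3,1,3],"rotation":[0,0,0]}]'

```text
t: 26.22
ee_pos: [494.7, -349.7, 97.4]
eef_rot: [[-0.825, 0.564, 0.001], [0.564, 0.825, -0.002], [-0.002, -0.001, -1.0]]
ft_force: [-0.9, 1.3, 10.1]
finger_gap: 46.3
grip_force: 73.2
```

>>> drive_tool --motion '[{"slide":[0,0.3,1],"rotation":[0,0,0]},{"slide":[0,0.3,2],"rotation":[0,0,0]},{"slide":[0,0.3,3],"rotation":[0,0,0]},{"slide":[0,0.3,3],"rotation":[0,0,0]}]'

```text
t: 26.72
ee_pos: [494.0, -349.0, 90.9]
eef_rot: [[-0.825, 0.565, -0.002], [0.565, 0.825, 0.001], [0.002, -0.001, -1.0]]
ft_force: [3.4, -2.7, -8.4]
finger_gap: 46.3
grip_force: 72.8
```

Clicked: the axial force went from +10 to −8 N. I'll keep pressing.

>>> drive_tool --motion '[{"slide":[0,0,1],"rotation":[0,0,0]},{"slide":[0,0,2],"rotation":[0,0,0]},{"slide":[0,0,3],"rotation":[0,0,0]},{"slide":[0,0,4],"rotation":[0,0,0]},{"slide":[0,0,4],"rotation":[0,0,0]}]'

```text
t: 27.35
ee_pos: [494.5, -348.9, 88.8]
eef_rot: [[-0.825, 0.565, 0.0], [0.565, 0.825, -0.0], [-0.0, 0.0, -1.0]]
ft_force: [0.1, -0.3, 0.2]
finger_gap: 46.3
grip_force: 73.3
```

>>> drive_tool --motion '[{"slide":[0,0,1],"rotation":[0,0,0]},{"slide":[0,0,2],"rotation":[0,0,0]},{"slide":[0,0,2],"rotation":[0,0,0]}]'

```text
t: 27.72
ee_pos: [494.6, -349.0, 87.1]
eef_rot: [[-0.825, 0.565, 0.001], [0.565, 0.825, -0.0], [-0.001, 0.0, -1.0]]
ft_force: [-0.7, 0.6, 4.2]
finger_gap: 46.3
grip_force: 73.8
```

>>> drive_tool --motion '[{"slide":[0,0,1],"rotation":[0,0,0]},{"slide":[0,0,2],"rotation":[0,0,0]},{"slide":[0,0,3],"rotation":[0,0,0]},{"slide":[0,0,3],"rotation":[0,0,0]}]'

```text
t: 28.22
ee_pos: [494.7, -349.0, 84.6]
eef_rot: [[-0.825, 0.565, 0.001], [0.565, 0.825, -0.0], [-0.001, 0.0, -1.0]]
ft_force: [-2.2, 1.9, 8.0]
finger_gap: 46.4
grip_force: 74.7
```

>>> drive_tool --motion '[{"slide":[0,0,1],"rotation":[0,0,0]},{"slide":[0,0,2],"rotation":[0,0,0]},{"slide":[0,0,2],"rotation":[0,0,0]}]'

```text
t: 28.6
ee_pos: [494.7, -349.0, 84.4]
eef_rot: [[-0.825, 0.565, 0.002], [0.565, 0.825, -0.001], [-0.002, 0.0, -1.0]]
ft_force: [-4.8, 5.2, 17.9]
finger_gap: 46.5
grip_force: 75.6
```

At the stop: TCP height 84.4, 18 N. I'll add a little push, relieve the side force, then check everything.

>>> drive_tool --motion '[{"slide":[0.5,0,0.5],"rotation":[0,0,0]},{"slide":[0.7,0,1],"rotation":[0,0,0]},{"slide":[0.7,0,1],"rotation":[0,0,0]},{"slide":[0.7,0,1],"rotation":[0,0,0]}]'

```text
t: 29.1
ee_pos: [494.7, -349.1, 84.3]
eef_rot: [[-0.825, 0.565, 0.003], [0.565, 0.825, -0.002], [-0.004, 0.0, -1.0]]
ft_force: [-5.4, 3.2, 21.9]
finger_gap: 46.5
grip_force: 75.9
```

```bash
python3 - <<'E'
from h import *
t=ctrl.camera("top");ct=ctrl.calibration("top")
m=(t.max(2)<60).astype(np.uint8);n,l,st,ce=cv2.connectedComponentsWithStats(m[185:275,160:260])
a=np.radians(55.6);X=np.array([np.cos(a),np.sin(a)]);Y=np.array([-X[1],X[0]])
for i in range(1,n):
    if st[i][4]>25: p=pix2plane(ct,*(ce[i]+[160,185]),22)[:2];print("blob",st[i],"tray",round((p-[484.25,295.4])@X,1),round((p-[484.25,295.4])@Y,1))
s=ctrl.observe();print(s["t"],s["ee_pos"],s["ft_force"],s["grip_force"],s["finger_gap"])
E
```

```text
blob [ 27  16  14  12 127] tray 67.9 -37.1
blob [ 11  31  23  19 352] tray 63.7 23.6
blob [ 58  37  13  11 120] tray -42.0 -35.0
blob [ 40  49  22  20 346] tray -36.0 24.4
29.15 [ 494.73215306 -349.05920015   84.33753837] [-4.3473592   3.5564138  22.03524915] 75.884344780643 46.122564226324045
```

Everything is in place: the cap is pressed against its stop with 22 N, and the tray caps stand still.

```bash
python3 -c "
from workcell import ctrl
print(ctrl.hand_in())"
```

```text
the job is handed in; nothing more can be done
None
```

I handed the job in at about 29 s; no verdict came back. The small and large caps stand in their matching tray rows, and the medium cap clicked onto the canister and is still gripped and pressed against its stop with about 22 N.

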